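# Meter under the inspection camera

## Task

Lay the pink USB meter screen up in the blue nest of the inspection slide, its metal plug in the nest's slot, and let go of it. Then grip the carriage's red knob and slide it along until the spring ball clicks into the notch under the camera, not the one under the violet lamp, and finish while still gripping the knob there, so that nothing shifts while the picture is taken. Leave the loupe, the flux tin, the red screwdriver and the green cell alone.

Things in the scene. Friction and masses are not known exactly. Their poses are not given: they have to be found in the camera images.
- slide_base: Fixed part of the slide: black breadboard 275 x 400 x 16 mm (from x = -140 mm), on it a 380 mm rail and a strip with two V notches. Origin: under the rail's middle, on the worktop. y: along the rail, away from the loading end; x: across it, away from the knob, to the posts. Notches at y = 15 and 95 mm; the camera stands at one, the lamp at the other (varies). End stops at y = +-180 mm, 50 mm high.
- nest (a point): Centre of the pocket floor of the blue nest on the carriage, 60 mm above the worktop; axes as slide_base. Pocket 28 mm (x) by 62 mm (y), 5 mm deep; its side walls are open over the middle 37 mm, so that fingertips fit down beside the part; the nest floor ends 25 mm either side in x. The end wall at -y has a slot 17 mm wide for the meter's plug.
- carriage (a joint): Travel of the carriage along +y of slide_base, 0 to 0.240 m; the nest centre is at y = -0.120 m + this value, so the notches are at 0.135 and 0.215. It starts at 0 to 0.03, clear of both heads. It stays where it is left; sliding friction 1 to 2 N away from the notches.
- ball (a joint): Drop of the carriage's 10 mm spring ball below its level on the flat of the strip: about 0.0005 m (it settles a little) on the flat, 0.0029 m fully in a notch. It begins to fall in 5 mm from a notch's middle and then pulls the carriage to the middle with up to 6 N; 1 mm off the middle it stands 0.8 mm higher. Leaving a notch takes about 6 N along the rail.
- knob: Upright round red pull knob on the end of an aluminium arm in front of the carriage: 20 mm across (19 mm where gripped), standing from 55 to 105 mm above the worktop. Origin: the middle of its foot, on top of the arm, at slide_base x = -125 mm and the nest's y. It travels with the carriage and spins freely about its own upright axis.
- knob_grip (a point): The point on the knob's axis at the height to grip, 89 mm above the worktop, 34 mm above the arm; axes as slide_base.
- lens (a point): Centre of the camera's lens (black barrel 52 mm across with a white ring light, pointing straight down), 176 mm above the worktop, over the carriage's path at the camera's notch: the nest centre is straight below it when the ball is in that notch. Housing up to 291 mm above the worktop; its post, 316 mm high, stands 102 mm behind the rail. Axes as slide_base.
- lamp_post: The other head: a white lamp 64 mm across with a violet rim and face, 220 mm above the worktop, on a like post 316 mm high. Origin: under the middle of the post, 16 mm above the worktop; the lamp hangs over the rail, 102 mm towards -x of it, above the other notch. Not to be used.
- meter: The loose pink USB meter, 22 g, lying screen up: case 58 x 24 x 12 mm with a metal plug 12 mm long at its +x end. x along it towards the plug, z up out of the screen. Origin: on its underside, halfway along its whole 70 mm length (6 mm from the case's middle). In the nest its x axis points along -y of slide_base.
- meter_case (a point): Middle of the underside of the meter's case; axes as the meter. In the nest it lies over point nest.
- loupe: Bystander: black eye loupe standing on its wide end, 37 mm across, 36 mm high; origin on its underside. Leave alone.
- flux_tin: Bystander: round blue tin, 52 mm across, 25 mm high; origin on its underside. Leave alone.
- red_driver: Bystander: small red screwdriver lying flat, 142 mm long, 14 mm high; origin at the middle of its length, on the worktop. Leave alone.
- cell: Bystander: green battery cell standing upright, 18 mm across, 66 mm high; origin on its underside. Leave alone.
There are look-alikes about, which are no part of the job. Of the things that look like the meter, the smaller one is meant.

How it is judged:
By the outcome, as a careful person would: the job done as asked, in the order asked, and still so for the second after the job is handed in, while the arm keeps its last pose, push and grip.
It also fails if it takes over 58 s, if anything falls off the work surface, if the arm or the gripper's body presses on something with over 40 N, if the wrist force passes 120 N, or if a joint passes its speed limit or range.

## Robot

A 6-joint arm with a two-finger parallel gripper is mounted at the origin on a cart in front of the work surface, level with it; the furniture and walls round the work are solid. World frame = base frame: x ahead of the robot, y to its left, z up, the work surface at z = 0. Lengths are in mm, angles in rad, forces in N, time in s.
With the tool pointing down it reaches from about 275 to 1000 mm from the base axis. Payload 8.4 kg.
Tool frame: the origin (TCP) lies midway between the tips of the shut fingers; the grasp point (between the pads) lies 19 mm behind it; z points along the fingers, y is the line along which they close (so a half turn about z gives the same grasp; the last joint's range is limited). The gripper opens to 85 mm and grips with 20 to 120 N. Pads are 22 mm wide; open, the fingers measure 114 mm over their backs; the gripper's body (76 mm by 85 mm) begins 54 mm behind the grasp point. The pads swing forward as they close: fully open they stand 13 mm farther back than shut.
Start: joints at [1.301, 0.353, 1.633, -0, 1.155, -0.002], TCP at [165.38, 602.725, 231.281] pointing down, gripper open.
Joint ranges: [-2.63, 2.63], [-0.92, 2.1], [0.06, 2.66], [-1.3, 4.44], [0, 2.69], [-3.02, 3.02]. Speed limits (rad/s): [2.22, 2.22, 2.79, 3.14, 3.14, 3.14].

## Interface

Orientations are given as [roll, pitch, yaw] about the fixed x, y, z axes, in that order (R = Rz(yaw) Ry(pitch) Rx(roll)).
In Python, from rig import monitor, imaging, r gives the robot as it stands.
- The arm moves only by the tool drive_tool, never from a script. Its argument "plan" is a list of rows, each an object of numbers: "x", "y", "z": the shift along the tool's x, y, z in units of 50 mm (1.0 is 50 mm); "ax", "ay", "az": the turn, a rotation vector about the tool's x, y, z in units of 6 degrees (1.0 is 6 degrees); "hand": the finger opening in mm, from 0 to 85.4. In form: [{"x": .., "y": .., "z": .., "ax": .., "ay": .., "az": .., "hand": ..}, ...]. A call has 1 to 8 rows; each row is the pose to reach, as a shift and turn from the pose commanded when the call began, along the tool's axes at that moment; what a row does not reach only later rows make up. A row lasts 1/10 s, in which the tool goes at most 50 mm and 8.59 degrees, less where a joint would pass 70% of its speed; a pose out of reach is approached as far as the arm can. A call with a gripper value outside its range is refused whole. The fingers move at their own pace and stop on an object; "grip_force" is the grip in N (left out, the last holds). Time passes only in rows, so rows that repeat a pose let the fingers close. It gives the time, the measured TCP pose, the force, the opening and the grip force at its end, in the units of the state.
- monitor.sense(): the state, without advancing time (a new reading comes with each control period).
- imaging.grab_frame(name): name is "scene" or "side" or "wrist"; returns the picture (384x512x3 uint8, red, green, blue); there is no depth.
- imaging.camera_info(name): a dict with "mtx" (3x3 intrinsics, pixels), "R" (3x3) and "t" (3): a world point X has camera coordinates R X + t. Camera axes: x right, y down, z forward; pixel columns grow to the right and rows downward; lengths in mm; the calibration is good to about 2 mm. A picture is of the moment at which its call begins: read the wrist's pose just before it. camera_info takes no time and is no camera call; for the wrist camera it gives the pose at the moment of the call.
- r.sign_off(): hands the job in; it is judged then, once.
The state is a dict: "clock": time; "qpos": joint angles; "qvel": joint speeds; "joint_efforts": joint torques, N m; "eef_pos": TCP position; "tcp_rot": TCP orientation; "contact_force": force on the tool from outside, world axes, zero at the start; "wrist_torque": the same for the moment, N m; "opening": opening from 0.0 (shut) to 1.0 (fully open); "grasp_force": force on a finger pad.
Only numpy, scipy, OpenCV 4.12 (cv2) and the standard library are available. Lean on these libraries where they do the work, as an engineer would, in place of code of your own. Each camera call takes 0.05 s, during which the arm holds its last target. There are 200 camera calls.

## Working session

There is one attempt and no reset: what is moved stays moved. The work goes in short steps, Python scripts to look and compute and a tool call to move; the robot and the scene stay as the last step left them, time stands still between calls to the robot, and variables do not carry over. Pictures are saved under pics/ and viewed, at most 10 in all, crops included, and the job is handed in when it is done.

Besides the shell and the picture viewer there is one more tool, called after "Request:" as a command line: name --argument value ..., lists and objects as JSON in quotes. drive_tool: Moves the arm, as the interface text tells. Its arguments: {"type":"object","properties":{"plan":{"type":"array","items":{"type":"object","properties":{"x":{"type":"number"},"y":{"type":"number"},"z":{"type":"number"},"ax":{"type":"number"},"ay":{"type":"number"},"az":{"type":"number"},"hand":{"type":"number"}}}},"grip_force":{"type":"number"}},"required":["plan"]}

```bash
mkdir -p pics
cat > h.py <<'E'
import numpy as np, cv2
from rig import monitor, imaging, r
from scipy.spatial.transform import Rotation as Ro
def ray(ci,u,v,z):
    K,R,t=np.array(ci["mtx"]),np.array(ci["R"]),np.array(ci["t"]).ravel()
    d=R.T@np.linalg.solve(K,[u,v,1.]);c=-R.T@t
    return (c+d*(z-c[2])/d[2]).round(1)
def proj(ci,X):
    p=np.array(ci["mtx"])@(np.array(ci["R"])@np.array(X,float)+np.array(ci["t"]).ravel());return (p[:2]/p[2]).round(1)
def grab(n,f):
    ci=imaging.camera_info(n);im=imaging.grab_frame(n)[:,:,::-1].copy();cv2.imwrite(f"pics/{f}.png",im)
    np.save(f"pics/{f}.npy",ci,allow_pickle=True);return im,ci
def load(f): return cv2.imread(f"pics/{f}.png"),np.load(f"pics/{f}.npy",allow_pickle=True).item()
E
python3 - <<'E'
from h import *
a,c=grab("scene","scene0");b,d=grab("side","side0")
w,_=grab("wrist","wrist0")
for n,ci in(("scene",c),("side",d)):
    R=np.array(ci["R"]);print(n,(-R.T@np.array(ci["t"]).ravel()).round(),R[2].round(2),np.array(ci["mtx"])[0,0])
s=cv2.resize(a,(800,600),interpolation=cv2.INTER_CUBIC);cv2.imwrite("pics/v1.png",s)
cv2.imwrite("pics/v2.png",np.hstack([cv2.resize(b,(400,300)),cv2.resize(w,(400,300))]))
print(monitor.sense())
E
```

```text
scene [-117. -691.  867.] [ 0.53  0.58 -0.62] 383.085436808981
side [  87. -836.  831.] [ 0.37  0.72 -0.59] 359.7514637304194
{'clock': 0.15, 'qpos': array([ 1.30061696e+00,  3.53519721e-01,  1.63394471e+00, -2.39546411e-05,
        1.15523785e+00, -2.39189341e-03]), 'qvel': array([-0.00098173, -0.00168694, -0.00337083, -0.00061736, -0.00086287,
        0.0004211 ]), 'joint_efforts': array([ 3.51164199e-04, -6.05647516e+01, -3.42337739e+01,  2.08802703e-05,
        6.15782454e-03, -1.67464155e-06]), 'eef_pos': array([165.27812328, 602.36880302, 230.72296048]), 'tcp_rot': array([-3.14048298e+00,  1.92509849e-05,  2.87381487e+00]), 'contact_force': array([ 0.0193273 , -0.41112774,  0.22634104]), 'wrist_torque': array([ 0.01850362,  0.01727539, -0.03789567]), 'grasp_force': 0.0, 'opening': 0.9985801569833624}
```

View pics/v1.png

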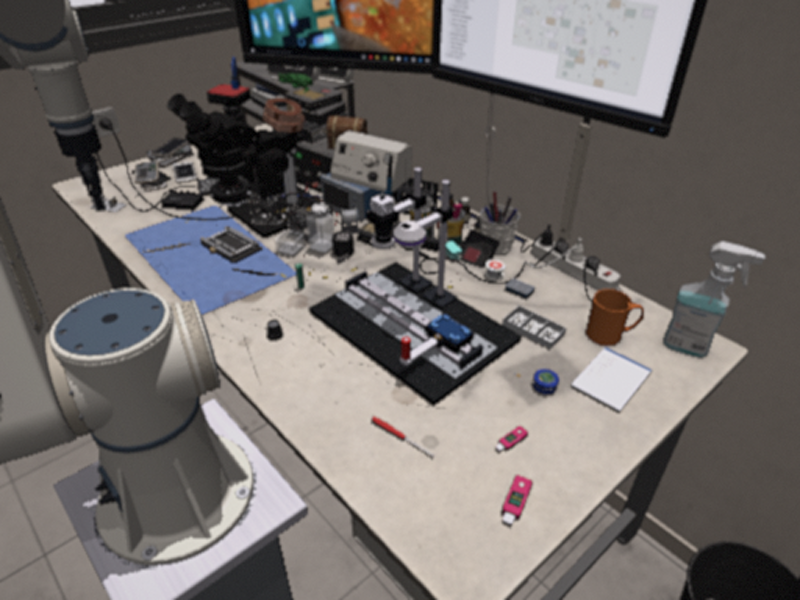

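View pics/v2.png

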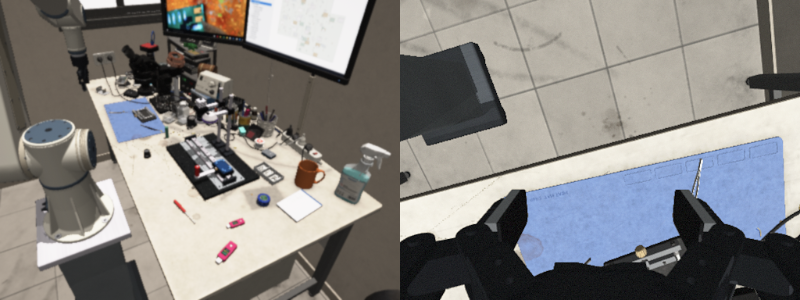

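Pink look-alikes are at view pixels (512,439), the smaller, and (517,499), the larger. The head near (410,235) looks like the lamp, with the camera behind it at (383,205). I'll check both in a close crop.

Run:
```python
from h import *
a,c=load("scene0")
l=cv2.resize(a[100:260,190:340],(560,597),interpolation=cv2.INTER_CUBIC)   # scale 3.733
m=cv2.resize(a[265:340,310:350],(240,450),interpolation=cv2.INTER_CUBIC) # 6
o=np.zeros((600,800,3),np.uint8);o[:597,:560]=l;o[:450,560:]=m;cv2.imwrite("pics/v3.png",o)
```

```text
(no output)
```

View pics/v3.png

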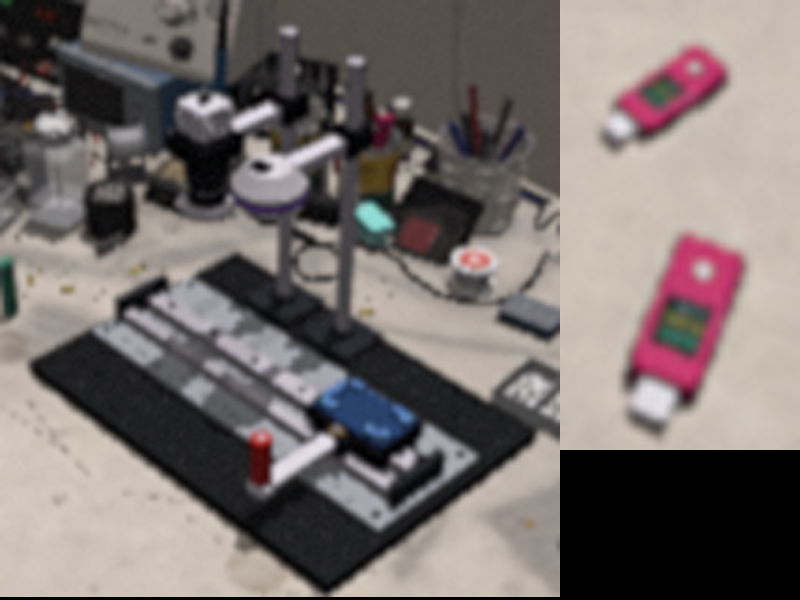

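```bash
cat > m1.py <<'E'
from h import *
a,c=load("scene0")
S=lambda u,v:(190+u*150/560,100+v*160/597)
px=[(32,367),(325,590),(535,437),(238,256)]
W=np.array([ray(c,*S(*p),16)[:2] for p in px]);L=np.array([(-140,200),(-140,-200),(135,-200),(135,200)],float)
print(W)
Lc=L-L.mean(0);Wc=W-W.mean(0)
th=np.arctan2((Lc[:,0]*Wc[:,1]-Lc[:,1]*Wc[:,0]).sum(),(Lc*Wc).sum())
R=np.array([[np.cos(th),-np.sin(th)],[np.sin(th),np.cos(th)]]);o=W.mean(0)-R@L.mean(0)
print("slide",o,np.degrees(th),"resid",W-(L@R.T+o))
k=ray(c,*S(260,437),105)[:2];print("knob",k,"local",R.T@(k-o))
n=ray(c,*S(367,412),65)[:2];print("nest",n,"local",R.T@(n-o))
M=lambda u,v:(310+(u-560)/6,265+v/6)
for q,z in(((612,133),6),((694,48),12),((724,72),12),((618,103),12),((648,130),12)):print("meter",ray(c,*M(*q),z))
E
python3 m1.py
```

```text
[[ 436.2  244.4]
 [ 448.  -146. ]
 [ 718.2 -138. ]
 [ 707.5  257.1]]
slide [579.97374281  54.454274  ] 1.817130779059038 resid [[ 2.49777431 -5.51435503]
 [ 1.61393486  3.88449466]
 [-3.04777431  3.16435503]
 [-1.06393486 -1.53449466]]
knob [464.2 -49.1] local [-118.99918747  -99.83106014]
nest [586.1 -52.2] local [   2.74121222 -106.7949013 ]
meter [ 466.4 -295.2    6. ]
meter [ 530.2 -290.5   12. ]
meter [ 529.5 -309.5   12. ]
meter [ 477.6 -288.3   12. ]
meter [ 476.1 -307.9   12. ]
```

Board corners fit within 5 mm. The meter lies at about (503,-299) with its plug toward world -x, and the camera is over the far notch at carriage 0.215. Next I work out the move to above the meter.

```bash
cat >> h.py <<'E'
def goal(x,y,z,yaw):
    s=monitor.sense();R=Ro.from_euler("xyz",s["tcp_rot"]);G=Ro.from_euler("xyz",[np.pi,0,np.radians(yaw)])
    print("t",round(s["clock"],2),"at",s["eef_pos"].round(1),np.degrees(s["tcp_rot"]).round(2),"open",round(s["opening"],3),"F",s["contact_force"].round(1),"g",round(s["grasp_force"],1))
    print(" xyz",(R.inv().apply(np.array([x,y,z])-s["eef_pos"])/50).round(3)," a",(np.degrees((R.inv()*G).as_rotvec())/6).round(3))
E
python3 -c "
from h import *
goal(480,-299,200,-3)"
```

```text
t 0.15 at [165.3 602.4 230.7] [-179.94    0.    164.66] open 0.999 F [ 0.  -0.4  0.2] g 0.0
 xyz [-10.84  -15.719   0.632]  a [-1.0000e-03  1.6000e-02  2.7943e+01]
```

Request:
drive_tool --plan '[{"x": -4.3,"y": -6.3,"z": 0.2,"az": 11.2,"hand": 60},{"x": -4.3,"y": -6.3,"z": 0.2,"az": 11.2,"hand": 60},{"x": -4.3,"y": -6.3,"z": 0.2,"az": 11.2,"hand": 60},{"x": -4.3,"y": -6.3,"z": 0.2,"az": 11.2,"hand": 60},{"x": -4.3,"y": -6.3,"z": 0.2,"az": 11.2,"hand": 60},{"x": -4.3,"y": -6.3,"z": 0.2,"az": 11.2,"hand": 60},{"x": -4.3,"y": -6.3,"z": 0.2,"az": 11.2,"hand": 60},{"x": -4.3,"y": -6.3,"z": 0.2,"az": 11.2,"hand": 60}]'

```text
invalid input
```

```bash
python3 -c "
from h import *
goal(480,-299,200,-3)"
```

```text
t 0.15 at [165.3 602.4 230.7] [-179.94    0.    164.66] open 0.999 F [ 0.  -0.4  0.2] g 0.0
 xyz [-10.84  -15.719   0.632]  a [-1.0000e-03  1.6000e-02  2.7943e+01]
```

Request:
drive_tool --plan '[{"x": -0.6,"y": -0.8,"z": 0.0,"ax": 0.0,"ay": 0.0,"az": 1.0,"hand": 60.0},{"x": -1.2,"y": -1.6,"z": 0.0,"ax": 0.0,"ay": 0.0,"az": 2.4,"hand": 60.0},{"x": -1.8,"y": -2.4,"z": 0.0,"ax": 0.0,"ay": 0.0,"az": 3.8,"hand": 60.0},{"x": -2.4,"y": -3.2,"z": 0.0,"ax": 0.0,"ay": 0.0,"az": 5.2,"hand": 60.0},{"x": -3.0,"y": -4.0,"z": 0.0,"ax": 0.0,"ay": 0.0,"az": 6.6,"hand": 60.0},{"x": -3.6,"y": -4.8,"z": 0.0,"ax": 0.0,"ay": 0.0,"az": 8.0,"hand": 60.0},{"x": -4.2,"y": -5.6,"z": 0.2,"ax": 0.0,"ay": 0.0,"az": 9.4,"hand": 60.0},{"x": -4.6,"y": -6.4,"z": 0.2,"ax": 0.0,"ay": 0.0,"az": 10.8,"hand": 60.0}]' --grip_force 40

```text
clock: 0.95
eef_pos: [302.8, 231.2, 220.6]
tcp_rot: [-3.141, 0.0, 1.737]
contact_force: [0.6, -0.0, 0.4]
opening: 0.701
grasp_force: 0.0
```

```bash
python3 -c "
from h import *
goal(480,-299,200,-3)"
```

```text
t 0.95 at [302.8 231.2 220.6] [-1.7999e+02  3.0000e-02  9.9520e+01] open 0.701 F [ 0.6 -0.   0.4] g 0.0
 xyz [-11.044   1.743   0.418]  a [3.0000e-03 5.0000e-03 1.7086e+01]
```

Request:
drive_tool --plan '[{"x": -1.0,"y": 0.1,"z": 0.0,"ax": 0.0,"ay": 0.0,"az": 1.4,"hand": 60.0},{"x": -2.0,"y": 0.2,"z": 0.0,"ax": 0.0,"ay": 0.0,"az": 2.8,"hand": 60.0},{"x": -3.0,"y": 0.3,"z": 0.0,"ax": 0.0,"ay": 0.0,"az": 4.2,"hand": 60.0},{"x": -4.0,"y": 0.4,"z": 0.0,"ax": 0.0,"ay": 0.0,"az": 5.6,"hand": 60.0},{"x": -5.0,"y": 0.6,"z": 0.0,"ax": 0.0,"ay": 0.0,"az": 7.0,"hand": 60.0},{"x": -6.0,"y": 0.8,"z": 0.0,"ax": 0.0,"ay": 0.0,"az": 8.4,"hand": 60.0},{"x": -7.0,"y": 1.0,"z": 0.2,"ax": 0.0,"ay": 0.0,"az": 9.8,"hand": 60.0},{"x": -8.0,"y": 1.2,"z": 0.2,"ax": 0.0,"ay": 0.0,"az": 11.2,"hand": 60.0}]'

```text
clock: 1.75
eef_pos: [427.7, -147.3, 210.7]
tcp_rot: [-3.141, 0.0, 0.563]
contact_force: [0.7, 0.7, 0.9]
opening: 0.704
grasp_force: 0.0
```

```bash
python3 -c "
from h import *
goal(480,-299,200,-3)"
```

```text
t 1.75 at [ 427.7 -147.3  210.7] [-1.7996e+02  2.0000e-02  3.2270e+01] open 0.704 F [0.7 0.7 0.9] g 0.0
 xyz [-0.736  3.125  0.212]  a [-6.000e-03  5.000e-03  5.878e+00]
```

Request:
drive_tool --plan '[{"x": -0.2,"y": 0.8,"z": 0.0,"ax": 0.0,"ay": 0.0,"az": 1.4,"hand": 60.0},{"x": -0.4,"y": 1.6,"z": 0.1,"ax": 0.0,"ay": 0.0,"az": 2.8,"hand": 60.0},{"x": -0.6,"y": 2.4,"z": 0.2,"ax": 0.0,"ay": 0.0,"az": 4.2,"hand": 60.0},{"x": -0.7,"y": 3.1,"z": 0.2,"ax": 0.0,"ay": 0.0,"az": 5.8,"hand": 60.0},{"x": -0.7,"y": 3.1,"z": 0.2,"ax": 0.0,"ay": 0.0,"az": 5.8,"hand": 60.0},{"x": -0.7,"y": 3.1,"z": 0.2,"ax": 0.0,"ay": 0.0,"az": 5.8,"hand": 60.0}]'

```text
clock: 2.35
eef_pos: [481.7, -294.7, 200.7]
tcp_rot: [-3.141, 0.001, -0.038]
contact_force: [0.3, 0.4, 0.7]
opening: 0.703
grasp_force: 0.0
```

```bash
python3 -c "
from h import *
goal(503,-299,100,-3)
a,c=grab('wrist','w1')
cv2.imwrite('pics/v4.png',cv2.resize(a,(800,600),interpolation=cv2.INTER_CUBIC))
print(proj(c,[503,-299,6])*1.5625)"
```

```text
t 2.35 at [ 481.7 -294.7  200.7] [-1.7995e+02  7.0000e-02 -2.1500e+00] open 0.703 F [0.3 0.4 0.7] g 0.0
 xyz [0.431 0.073 2.014]  a [-0.008  0.011  0.141]
[405.625   230.78125]
```

View pics/v4.png

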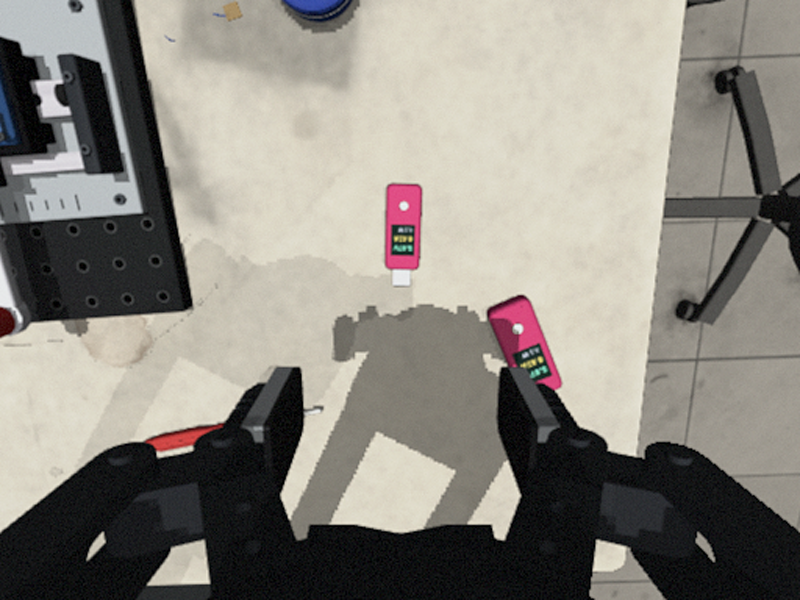

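The small meter sits at view pixels (387–421, 184–269) with its plug end at (400,286). The larger one is at (525,342). I chose the smaller.

```bash
python3 -c "
from h import *
a,c=load('w1')
P=[ray(c,u/1.5625,v/1.5625,12) for u,v in((388,184),(421.5,184),(386.5,269),(419,269.5))]
print(*P);m=np.mean(P,0);d=(P[2]+P[3]-P[0]-P[1])/2;print(m,np.linalg.norm(d),np.linalg.norm(P[0]-P[1]),np.degrees(np.arctan2(d[1],d[0])))
goal(m[0],m[1],60,np.degrees(np.arctan2(d[1],d[0]))-180)"
```

```text
[ 534.9 -288.4   12. ] [ 534.1 -310.4   12. ] [ 478.  -284.9   12. ] [ 476.8 -307.3   12. ]
[ 505.95 -297.75   12.  ] 57.19527952549932 22.014540649307218 176.69236455154075
t 2.4 at [ 481.5 -293.9  200.9] [-1.7994e+02  7.0000e-02 -2.0600e+00] open 0.702 F [0.2 0.3 0.4] g 0.0
 xyz [0.495 0.063 2.817]  a [-0.009  0.012  0.208]
```

Request:
drive_tool --plan '[{"x": 0.25,"y": 0.03,"z": 0.8,"ax": 0.0,"ay": 0.0,"az": 0.2,"hand": 46.0},{"x": 0.5,"y": 0.06,"z": 1.6,"ax": 0.0,"ay": 0.0,"az": 0.2,"hand": 46.0},{"x": 0.5,"y": 0.06,"z": 2.4,"ax": 0.0,"ay": 0.0,"az": 0.2,"hand": 46.0},{"x": 0.5,"y": 0.06,"z": 3.0,"ax": 0.0,"ay": 0.0,"az": 0.2,"hand": 46.0},{"x": 0.5,"y": 0.06,"z": 3.0,"ax": 0.0,"ay": 0.0,"az": 0.2,"hand": 46.0}]'

```text
clock: 2.9
eef_pos: [504.0, -295.4, 47.9]
tcp_rot: [-3.138, 0.007, -0.056]
contact_force: [-0.4, 0.1, -0.4]
opening: 0.539
grasp_force: 0.0
```

```bash
python3 -c "
from h import *
goal(506,-297.8,3,-3.3)
a,c=grab('wrist','w2')
cv2.imwrite('pics/v5.png',cv2.resize(a,(800,600),interpolation=cv2.INTER_CUBIC))
print(*[proj(c,[x,y,12])*1.5625 for x,y in ((534.5,-299.4),(506,-297.8),(477.4,-296.1))])"
```

```text
t 2.9 at [ 504.  -295.4   47.9] [-179.79    0.39   -3.18] open 0.539 F [-0.4  0.1 -0.4] g 0.0
 xyz [0.048 0.048 0.897]  a [-0.035  0.065  0.02 ]
[407.03125 267.34375] [406.5625  339.53125] [405.9375 406.25  ]
```

View pics/v5.png

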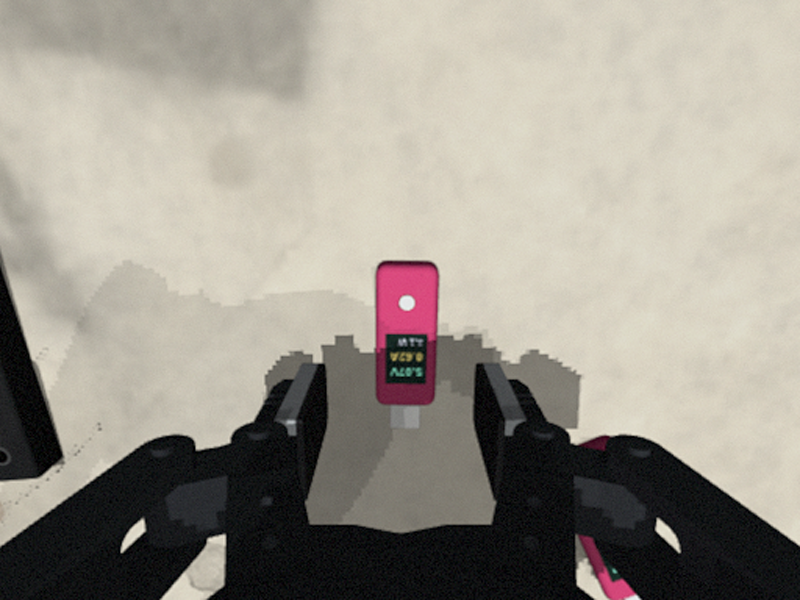

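The meter lies as predicted (case at 376–439, 262–404) and centred between the fingers. Descending.

Request:
drive_tool --plan '[{"x": 0.06,"y": 0.05,"z": 0.45,"ax": 0.0,"ay": 0.05,"az": 0.0,"hand": 46.0},{"x": 0.06,"y": 0.05,"z": 0.84,"ax": 0.0,"ay": 0.05,"az": 0.0,"hand": 46.0},{"x": 0.06,"y": 0.05,"z": 0.84,"ax": 0.0,"ay": 0.05,"az": 0.0,"hand": 46.0},{"x": 0.06,"y": 0.05,"z": 0.84,"ax": 0.0,"ay": 0.05,"az": 0.0,"hand": 46.0}]'

```text
clock: 3.35
eef_pos: [510.6, -301.2, 11.3]
tcp_rot: [3.141, -0.007, -0.058]
contact_force: [-0.1, -0.6, -0.2]
opening: 0.54
grasp_force: 0.0
```

```bash
python3 -c "
from h import *
goal(507,-297.8,3,-3.3)"
```

```text
t 3.35 at [ 510.6 -301.2   11.3] [179.96  -0.38  -3.3 ] open 0.54 F [-0.1 -0.6 -0.2] g 0.0
 xyz [-0.078 -0.065  0.165]  a [ 0.007 -0.063  0.   ]
```

Request:
drive_tool --plan '[{"x": -0.08,"y": -0.06,"z": 0.16,"ax": 0.0,"ay": -0.06,"az": 0.0,"hand": 46.0},{"x": -0.08,"y": -0.06,"z": 0.16,"ax": 0.0,"ay": -0.06,"az": 0.0,"hand": 46.0},{"x": -0.08,"y": -0.06,"z": 0.16,"ax": 0.0,"ay": -0.06,"az": 0.0,"hand": 15.0},{"x": -0.08,"y": -0.06,"z": 0.16,"ax": 0.0,"ay": -0.06,"az": 0.0,"hand": 15.0},{"x": -0.08,"y": -0.06,"z": 0.16,"ax": 0.0,"ay": -0.06,"az": 0.0,"hand": 15.0},{"x": -0.08,"y": -0.06,"z": 0.16,"ax": 0.0,"ay": -0.06,"az": 0.0,"hand": 15.0},{"x": -0.08,"y": -0.06,"z": 0.16,"ax": 0.0,"ay": -0.06,"az": 0.0,"hand": 15.0},{"x": -0.08,"y": -0.06,"z": 0.16,"ax": 0.0,"ay": -0.06,"az": 0.0,"hand": 15.0}]' --grip_force 30

```text
clock: 4.15
eef_pos: [506.4, -298.1, 1.9]
tcp_rot: [3.141, 0.001, -0.058]
contact_force: [-0.6, 0.2, 6.3]
opening: 0.271
grasp_force: 30.0
```

```bash
python3 -c "
from h import *
goal(507,-297.8,3,-3.3)"
```

```text
t 4.15 at [ 506.4 -298.1    1.9] [ 1.7999e+02  3.0000e-02 -3.3500e+00] open 0.271 F [-0.6  0.2  6.3] g 30.0
 xyz [ 0.011 -0.006 -0.021]  a [ 0.002  0.005 -0.008]
```

Gripped at 23 mm, but the tips press the table at 6 N. I'll regrip slightly higher.

Request:
drive_tool --plan '[{"x": 0.0,"y": 0.0,"z": 0.0,"ax": 0.0,"ay": 0.0,"az": 0.0,"hand": 36.0},{"x": 0.0,"y": 0.0,"z": -0.05,"ax": 0.0,"ay": 0.0,"az": 0.0,"hand": 36.0},{"x": 0.01,"y": 0.0,"z": -0.05,"ax": 0.0,"ay": 0.0,"az": 0.0,"hand": 36.0},{"x": 0.01,"y": 0.0,"z": -0.05,"ax": 0.0,"ay": 0.0,"az": 0.0,"hand": 15.0},{"x": 0.01,"y": 0.0,"z": -0.05,"ax": 0.0,"ay": 0.0,"az": 0.0,"hand": 15.0},{"x": 0.01,"y": 0.0,"z": -0.05,"ax": 0.0,"ay": 0.0,"az": 0.0,"hand": 15.0},{"x": 0.01,"y": 0.0,"z": -0.05,"ax": 0.0,"ay": 0.0,"az": 0.0,"hand": 15.0},{"x": 0.01,"y": 0.0,"z": -0.05,"ax": 0.0,"ay": 0.0,"az": 0.0,"hand": 15.0}]' --grip_force 30

```text
clock: 4.95
eef_pos: [506.8, -298.1, 4.1]
tcp_rot: [3.141, 0.001, -0.058]
contact_force: [-0.8, -0.2, 5.1]
opening: 0.274
grasp_force: 29.9
```

```bash
python3 -c "
from h import *
goal(507,-297.8,200,-3.3)
goal(575,-170,190,88.2)"
```

```text
t 4.95 at [ 506.8 -298.1    4.1] [ 1.7999e+02  4.0000e-02 -3.3400e+00] open 0.274 F [-0.8 -0.2  5.1] g 29.9
 xyz [ 1.000e-03 -4.000e-03 -3.919e+00]  a [ 0.002  0.006 -0.007]
t 4.95 at [ 506.8 -298.1    4.1] [ 1.7999e+02  4.0000e-02 -3.3400e+00] open 0.274 F [-0.8 -0.2  5.1] g 29.9
 xyz [ 1.209 -2.635 -3.72 ]  a [-3.0000e-03  6.0000e-03 -1.5257e+01]
```

Request:
drive_tool --plan '[{"x": 0.0,"y": 0.0,"z": -0.6,"ax": 0.0,"ay": 0.0,"az": 0.0,"hand": 15.0},{"x": 0.0,"y": 0.0,"z": -1.4,"ax": 0.0,"ay": 0.0,"az": -0.5,"hand": 15.0},{"x": 0.0,"y": -0.1,"z": -2.3,"ax": 0.0,"ay": 0.0,"az": -1.5,"hand": 15.0},{"x": 0.1,"y": -0.5,"z": -3.1,"ax": 0.0,"ay": 0.0,"az": -2.9,"hand": 15.0},{"x": 0.3,"y": -1.0,"z": -3.7,"ax": 0.0,"ay": 0.0,"az": -4.3,"hand": 15.0},{"x": 0.6,"y": -1.7,"z": -3.9,"ax": 0.0,"ay": 0.0,"az": -5.7,"hand": 15.0},{"x": 0.9,"y": -2.5,"z": -3.9,"ax": 0.0,"ay": 0.0,"az": -7.1,"hand": 15.0},{"x": 1.1,"y": -3.2,"z": -3.9,"ax": 0.0,"ay": 0.0,"az": -8.5,"hand": 15.0}]'

```text
clock: 5.75
eef_pos: [571.9, -139.9, 199.2]
tcp_rot: [3.142, -0.0, 0.838]
contact_force: [-1.1, -0.1, -0.4]
opening: 0.268
grasp_force: 29.6
```

```bash
python3 -c "
from h import *
goal(582,-110,200,91.8)"
```

```text
t 5.75 at [ 571.9 -139.9  199.2] [180.    -0.    47.99] open 0.268 F [-1.1 -0.1 -0.4] g 29.6
 xyz [ 0.579 -0.249 -0.015]  a [ 1.000e-03 -0.000e+00 -7.302e+00]
```

Request:
drive_tool --plan '[{"x": 0.2,"y": -0.1,"z": 0.0,"ax": 0.0,"ay": 0.0,"az": -1.4,"hand": 15.0},{"x": 0.3,"y": -0.2,"z": 0.0,"ax": 0.0,"ay": 0.0,"az": -2.8,"hand": 15.0},{"x": 0.5,"y": -0.2,"z": 0.0,"ax": 0.0,"ay": 0.0,"az": -4.2,"hand": 15.0},{"x": 0.5,"y": -0.2,"z": 0.0,"ax": 0.0,"ay": 0.0,"az": -5.6,"hand": 15.0},{"x": 0.5,"y": -0.2,"z": 0.0,"ax": 0.0,"ay": 0.0,"az": -7.0,"hand": 15.0},{"x": 0.5,"y": -0.2,"z": 0.0,"ax": 0.0,"ay": 0.0,"az": -7.2,"hand": 15.0},{"x": 0.5,"y": -0.2,"z": 0.0,"ax": 0.0,"ay": 0.0,"az": -7.2,"hand": 15.0},{"x": 0.5,"y": -0.2,"z": 0.0,"ax": 0.0,"ay": 0.0,"az": -7.2,"hand": 15.0}]'

```text
clock: 6.55
eef_pos: [580.4, -116.3, 198.6]
tcp_rot: [-3.14, -0.0, 1.582]
contact_force: [-0.4, -0.3, 0.5]
opening: 0.269
grasp_force: 29.6
```

```bash
python3 -c "
from h import *
goal(582,-110,200,91.8)
a,c=grab('wrist','w3')
cv2.imwrite('pics/v6.png',cv2.resize(a,(800,600),interpolation=cv2.INTER_CUBIC))
print(proj(c,[585,-52,60])*1.5625)"
```

```text
t 6.55 at [ 580.4 -116.3  198.6] [-1.7992e+02 -1.0000e-02  9.0660e+01] open 0.269 F [-0.4 -0.3  0.5] g 29.6
 xyz [ 0.125  0.034 -0.028]  a [-0.013 -0.002 -0.19 ]
[410.      168.90625]
```

View pics/v6.png

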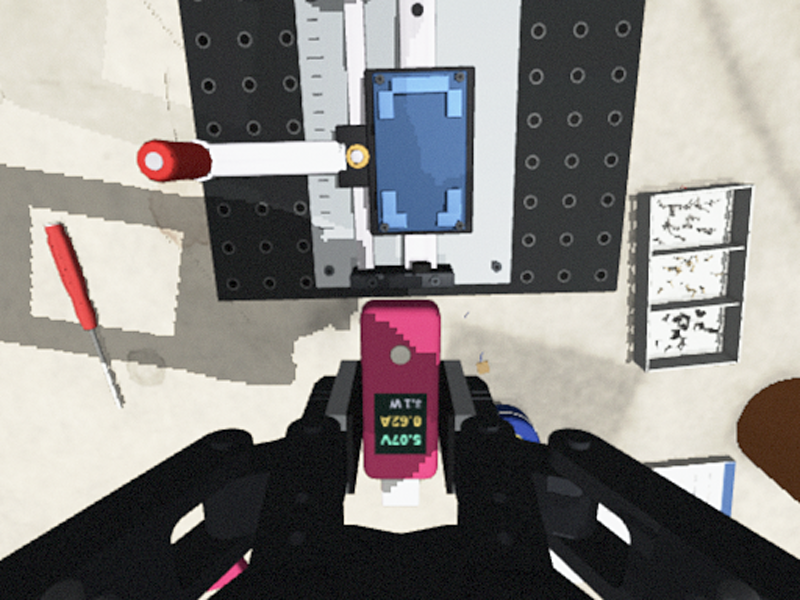

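Nest is at about (420,150), its slot facing the bottom of the image, and the knob top is at (153,160). The meter is held straight (362–440, 300–480). I'll enlarge both.

```bash
python3 -c "
from h import *
a,c=load('w3')
l=cv2.resize(a[35:157,224:314],None,fx=4.8,fy=4.8,interpolation=cv2.INTER_CUBIC)
m=cv2.resize(a[185:330,224:290],None,fx=4,fy=4,interpolation=cv2.INTER_CUBIC)
o=np.zeros((600,800,3),np.uint8);o[:l.shape[0],:432]=l[:600];o[:580,440:704]=m;cv2.imwrite('pics/v7.png',o)"
```

```text
(no output)
```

View pics/v7.png

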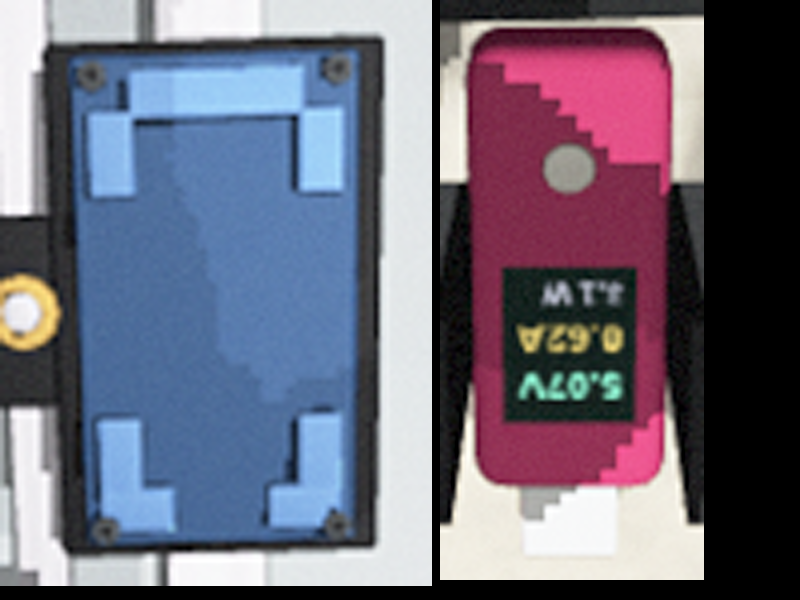

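```bash
cat > m2.py <<'E'
from h import *
a,c=load('w3')
P=np.array([ray(c,224+u/4.8,35+v/4.8,65)[:2] for u,v in((135,117),(301,113),(142,487),(299,484))])
print(P,"w",np.linalg.norm(P[0]-P[1]),np.linalg.norm(P[2]-P[3]),"len",np.linalg.norm(P[0]-P[2]),np.linalg.norm(P[1]-P[3]))
d=P[0]+P[1]-P[2]-P[3];n=P.mean(0);print("nest",n,"ydir",np.degrees(np.arctan2(d[1],d[0])))
Q=np.array([ray(c,224+(u-440)/4,185+v/4,206.5)[:2] for u,v in((471,57),(671,57),(475,487),(665,487))])
print(Q,"w",np.linalg.norm(Q[0]-Q[1]),"len",np.linalg.norm(Q[0]-Q[2]))
d=Q[0]+Q[1]-Q[2]-Q[3];m=Q.mean(0);print("meter",m,"dir",np.degrees(np.arctan2(d[1],d[0])),"rel TCP",m-[580.4,-116.3])
k=ray(c,153/1.5625,160/1.5625,105)[:2];print("knob",k,k-n)
# board corners near
print(*[ray(c,u/1.5625,v/1.5625,16) for u,v in((219,299),(616,290))])
# rail direction from left and right board edges
print(*[ray(c,u/1.5625,v/1.5625,16) for u,v in((181,0),(644,0))])
E
python3 m2.py
```

```text
[[575.9 -13.7]
 [604.  -12.7]
 [577.7 -75.8]
 [606.1 -74.9]] w 28.117787964205174 28.414256984830672 len 62.12608147952034 62.235440064323484
nest [590.925 -44.275] ydir 91.79710585868081
[[ 569.2  -88.5]
 [ 591.6  -88.2]
 [ 569.3 -144.3]
 [ 592.8 -144. ]] w 22.402008838494794 len 55.80008960566283
meter [ 580.725 -116.25 ] dir 90.66739376904547 rel TCP [0.325 0.05 ]
knob [465.5 -48.6] [-125.425   -4.325]
[ 456.2 -141.1   16. ] [ 728.  -131.2   16. ]
[450.1  41.   16. ] [720.9  44.3  16. ]
```

```bash
python3 -c "
from h import *
a,c=load('w3');R=np.array(c['R']);print(-R.T@np.array(c['t']).ravel()-[580.4,-116.3,198.6])
goal(590.6,-44.3,100,91.8)"
```

```text
[ -0.73706341  70.28850544 142.18909693]
t 6.6 at [ 580.4 -116.3  198.7] [-1.7993e+02 -1.0000e-02  9.0700e+01] open 0.273 F [-0.7  0.2  0.3] g 29.6
 xyz [1.437 0.224 1.973]  a [-0.012 -0.001 -0.184]
```

```bash
python3 -c "
from h import *
a,c=load('scene0');S=lambda u,v:(190+u*150/560,100+v*160/597)
for p in ((232,188),(310,188),(270,218),(271,160)):print(p,ray(c,*S(*p),225))
print(ray(c,*S(343,335),20), ray(c,*S(284,298),20))"
```

```text
(232, 188) [569.3 105.7 225. ]
(310, 188) [619.6  61.8 225. ]
(270, 218) [562.   49.1 225. ]
(271, 160) [626.  118.7 225. ]
[690.5  81.3  20. ] [688.9 165.   20. ]
```

Request:
drive_tool --plan '[{"x": 0.0,"y": 0.1,"z": 0.7,"ax": 0.0,"ay": 0.0,"az": -0.18,"hand": 15.0},{"x": 0.0,"y": 0.2,"z": 1.4,"ax": 0.0,"ay": 0.0,"az": -0.18,"hand": 15.0},{"x": 0.2,"y": 0.22,"z": 2.0,"ax": 0.0,"ay": 0.0,"az": -0.18,"hand": 15.0},{"x": 0.5,"y": 0.22,"z": 2.37,"ax": 0.0,"ay": 0.0,"az": -0.18,"hand": 15.0},{"x": 0.9,"y": 0.22,"z": 2.37,"ax": 0.0,"ay": 0.0,"az": -0.18,"hand": 15.0},{"x": 1.3,"y": 0.22,"z": 2.37,"ax": 0.0,"ay": 0.0,"az": -0.18,"hand": 15.0},{"x": 1.44,"y": 0.22,"z": 2.37,"ax": 0.0,"ay": 0.0,"az": -0.18,"hand": 15.0},{"x": 1.44,"y": 0.22,"z": 2.37,"ax": 0.0,"ay": 0.0,"az": -0.18,"hand": 15.0}]'

```text
clock: 7.4
eef_pos: [590.4, -43.5, 80.4]
tcp_rot: [-3.141, -0.0, 1.605]
contact_force: [0.0, 0.7, -0.2]
opening: 0.27
grasp_force: 29.6
```

Request:
drive_tool --plan '[{"x": 0.0,"y": 0.0,"z": 0.0,"ax": 0.0,"ay": 0.0,"az": 0.0,"hand": 15.0},{"x": 0.0,"y": 0.0,"z": 0.0,"ax": 0.0,"ay": 0.0,"az": 0.0,"hand": 15.0}]'

```text
clock: 7.6
eef_pos: [590.5, -44.9, 80.5]
tcp_rot: [-3.141, 0.0, 1.604]
contact_force: [0.7, 0.2, 0.1]
opening: 0.267
grasp_force: 29.6
```

```bash
python3 -c "
from h import *
goal(590.6,-44.3,70,91.8)
a,c=grab('wrist','w4')
cv2.imwrite('pics/v8.png',cv2.resize(a[150:384,156:356],None,fx=2.5,fy=2.5,interpolation=cv2.INTER_CUBIC))"
```

```text
t 7.6 at [590.5 -44.9  80.5] [-1.7996e+02  1.0000e-02  9.1890e+01] open 0.267 F [0.7 0.2 0.1] g 29.6
 xyz [0.011 0.003 0.21 ]  a [-0.006  0.001  0.014]
```

View pics/v8.png

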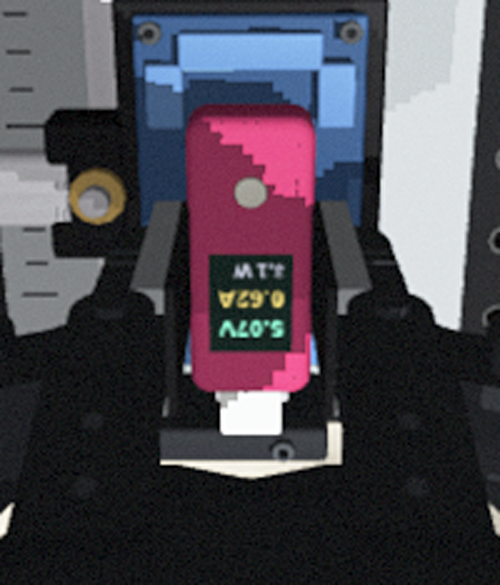

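The meter is centred between the pocket walls (187–313 inside 183–318). Lowering.

Request:
drive_tool --plan '[{"x": 0.01,"y": 0.0,"z": 0.15,"ax": 0.0,"ay": 0.0,"az": 0.0,"hand": 15.0},{"x": 0.01,"y": 0.0,"z": 0.24,"ax": 0.0,"ay": 0.0,"az": 0.0,"hand": 15.0},{"x": 0.01,"y": 0.0,"z": 0.31,"ax": 0.0,"ay": 0.0,"az": 0.0,"hand": 15.0},{"x": 0.01,"y": 0.0,"z": 0.31,"ax": 0.0,"ay": 0.0,"az": 0.0,"hand": 15.0},{"x": 0.01,"y": 0.0,"z": 0.31,"ax": 0.0,"ay": 0.0,"az": 0.0,"hand": 15.0}]'

```text
clock: 8.15
eef_pos: [590.2, -43.6, 64.5]
tcp_rot: [-3.14, -0.0, 1.605]
contact_force: [-0.6, 0.2, 0.4]
opening: 0.269
grasp_force: 29.6
```

Request:
drive_tool --plan '[{"x": 0.0,"y": 0.0,"z": 0.01,"ax": 0.0,"ay": 0.0,"az": 0.0,"hand": 15.0},{"x": 0.0,"y": 0.0,"z": 0.01,"ax": 0.0,"ay": 0.0,"az": 0.0,"hand": 28.0},{"x": 0.0,"y": 0.0,"z": 0.01,"ax": 0.0,"ay": 0.0,"az": 0.0,"hand": 38.0},{"x": 0.0,"y": 0.0,"z": 0.01,"ax": 0.0,"ay": 0.0,"az": 0.0,"hand": 38.0},{"x": 0.0,"y": 0.0,"z": -0.1,"ax": 0.0,"ay": 0.0,"az": 0.0,"hand": 38.0},{"x": 0.0,"y": 0.0,"z": -0.3,"ax": 0.0,"ay": 0.0,"az": 0.0,"hand": 38.0},{"x": -0.3,"y": 0.0,"z": -0.5,"ax": 0.0,"ay": 0.0,"az": 0.0,"hand": 38.0},{"x": -0.6,"y": 0.0,"z": -0.7,"ax": 0.0,"ay": 0.0,"az": 0.0,"hand": 38.0}]'

```text
clock: 8.95
eef_pos: [591.7, -74.5, 101.2]
tcp_rot: [-3.142, 0.0, 1.606]
contact_force: [0.0, -0.3, -0.5]
opening: 0.441
grasp_force: 0.0
```

```bash
python3 -c "
from h import *
goal(582,-110,180,91.8)"
```

```text
t 8.95 at [591.7 -74.5 101.2] [-1.800e+02  1.000e-02  9.199e+01] open 0.441 F [ 0.  -0.3 -0.5] g 0.0
 xyz [-0.704 -0.219 -1.576]  a [-0.001  0.002  0.032]
```

Request:
drive_tool --plan '[{"x": -0.4,"y": -0.2,"z": -0.7,"ax": 0.0,"ay": 0.0,"az": 0.0,"hand": 50.0},{"x": -0.7,"y": -0.6,"z": -1.4,"ax": 0.0,"ay": 0.0,"az": 0.0,"hand": 50.0},{"x": -0.7,"y": -1.0,"z": -1.6,"ax": 0.0,"ay": 0.0,"az": 0.0,"hand": 50.0},{"x": -0.7,"y": -1.0,"z": -1.6,"ax": 0.0,"ay": 0.0,"az": 0.0,"hand": 50.0},{"x": -0.7,"y": -1.0,"z": -1.6,"ax": 0.0,"ay": 0.0,"az": 0.0,"hand": 50.0}]'

```text
clock: 9.45
eef_pos: [542.9, -111.2, 180.6]
tcp_rot: [3.141, 0.0, 1.603]
contact_force: [0.5, -0.0, -0.0]
opening: 0.59
grasp_force: 0.0
```

```bash
python3 -c "
from h import *
goal(466,-48.5,130,91.8)
a,c=grab('wrist','w5')
cv2.imwrite('pics/v9.png',cv2.resize(a[:250],(800,391),interpolation=cv2.INTER_CUBIC))
print(proj(c,[466,-48.2,105])*1.5625,proj(c,[590.9,-44.3,72])*1.5625)"
```

```text
t 9.45 at [ 542.9 -111.2  180.6] [1.7997e+02 2.0000e-02 9.1870e+01] open 0.59 F [ 0.5 -0.  -0. ] g 0.0
 xyz [ 1.303 -1.497  1.01 ]  a [0.005 0.003 0.012]
[224.84375 168.90625] [501.40625 168.125  ]
```

View pics/v9.png

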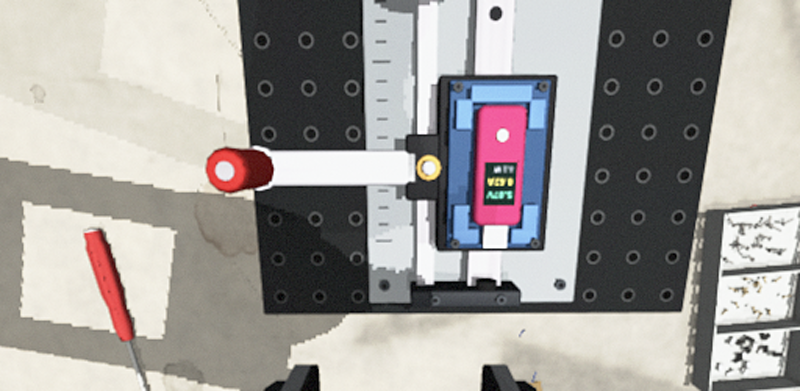

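The meter is seated screen up with the plug in the slot (plug at (495,237)). The knob top is at (225,170), within 1 px of prediction. Going to the knob.

Request:
drive_tool --plan '[{"x": 0.6,"y": -0.7,"z": 0.0,"ax": 0.0,"ay": 0.0,"az": 0.0,"hand": 50.0},{"x": 1.2,"y": -1.4,"z": 0.2,"ax": 0.0,"ay": 0.0,"az": 0.0,"hand": 50.0},{"x": 1.3,"y": -1.54,"z": 0.6,"ax": 0.0,"ay": 0.0,"az": 0.0,"hand": 50.0},{"x": 1.3,"y": -1.54,"z": 1.0,"ax": 0.0,"ay": 0.0,"az": 0.0,"hand": 50.0},{"x": 1.3,"y": -1.54,"z": 1.0,"ax": 0.0,"ay": 0.0,"az": 0.0,"hand": 50.0},{"x": 1.3,"y": -1.54,"z": 1.0,"ax": 0.0,"ay": 0.0,"az": 0.0,"hand": 50.0}]'

```text
clock: 10.1
eef_pos: [463.8, -47.8, 129.6]
tcp_rot: [-3.139, -0.0, 1.605]
contact_force: [-0.7, 0.4, -0.4]
opening: 0.587
grasp_force: 0.0
```

```bash
python3 -c "
from h import *
goal(466,-48.5,70,91.8)"
```

```text
t 10.1 at [463.8 -47.8 129.6] [-1.7986e+02 -2.0000e-02  9.1960e+01] open 0.587 F [-0.7  0.4 -0.4] g 0.0
 xyz [-0.016  0.046  1.191]  a [-0.023 -0.003  0.027]
```

Request:
drive_tool --plan '[{"x": -0.02,"y": 0.05,"z": 0.5,"ax": 0.0,"ay": 0.0,"az": 0.0,"hand": 50.0},{"x": -0.02,"y": 0.05,"z": 1.0,"ax": 0.0,"ay": 0.0,"az": 0.0,"hand": 50.0},{"x": -0.02,"y": 0.05,"z": 1.18,"ax": 0.0,"ay": 0.0,"az": 0.0,"hand": 50.0},{"x": -0.02,"y": 0.05,"z": 1.18,"ax": 0.0,"ay": 0.0,"az": 0.0,"hand": 30.0},{"x": -0.02,"y": 0.05,"z": 1.18,"ax": 0.0,"ay": 0.0,"az": 0.0,"hand": 10.0},{"x": -0.02,"y": 0.05,"z": 1.18,"ax": 0.0,"ay": 0.0,"az": 0.0,"hand": 10.0},{"x": -0.02,"y": 0.05,"z": 1.18,"ax": 0.0,"ay": 0.0,"az": 0.0,"hand": 10.0},{"x": -0.02,"y": 0.05,"z": 1.18,"ax": 0.0,"ay": 0.0,"az": 0.0,"hand": 10.0}]' --grip_force 40

```text
clock: 10.9
eef_pos: [465.8, -48.9, 71.9]
tcp_rot: [-3.141, 0.0, 1.605]
contact_force: [-5.0, -1.6, 8.1]
opening: 0.212
grasp_force: 39.5
```

```bash
python3 -c "
from h import *
goal(466,-48.5,70,91.8)
u=np.radians(91.8)
print(590.9,-44.3)"
```

```text
t 10.9 at [465.8 -48.9  71.9] [-1.7995e+02  1.0000e-02  9.1940e+01] open 0.212 F [-5.  -1.6  8.1] g 39.5
 xyz [0.007 0.005 0.038]  a [-0.009  0.001  0.024]
590.9 -44.3
```

Gripped at 18 mm. The board's end edge puts the nest at local y ≈ -108, so the camera notch is ≈ 203 mm further and the lamp's ≈ 123 mm. Sliding along +x of the tool.

Request:
drive_tool --plan '[{"x": 0.15,"y": 0.0,"z": 0.0,"ax": 0.0,"ay": 0.0,"az": 0.0,"hand": 10.0},{"x": 0.4,"y": 0.0,"z": 0.0,"ax": 0.0,"ay": 0.0,"az": 0.0,"hand": 10.0},{"x": 0.7,"y": 0.0,"z": 0.0,"ax": 0.0,"ay": 0.0,"az": 0.0,"hand": 10.0},{"x": 1.0,"y": 0.0,"z": 0.0,"ax": 0.0,"ay": 0.0,"az": 0.0,"hand": 10.0},{"x": 1.3,"y": 0.0,"z": 0.0,"ax": 0.0,"ay": 0.0,"az": 0.0,"hand": 10.0},{"x": 1.6,"y": 0.0,"z": 0.0,"ax": 0.0,"ay": 0.0,"az": 0.0,"hand": 10.0},{"x": 1.8,"y": 0.0,"z": 0.0,"ax": 0.0,"ay": 0.0,"az": 0.0,"hand": 10.0},{"x": 1.8,"y": 0.0,"z": 0.0,"ax": 0.0,"ay": 0.0,"az": 0.0,"hand": 10.0}]'

```text
clock: 11.7
eef_pos: [462.4, 42.2, 71.9]
tcp_rot: [-3.14, -0.0, 1.605]
contact_force: [-5.3, 1.9, 9.3]
opening: 0.21
grasp_force: 39.6
```

```bash
python3 -c "
from h import *
goal(466,-48.5,70,91.8)
a,c=load('w5')
print(*[ray(c,u/1.5625,v/1.5625,16) for u,v in((265,312),(685,311))])"
```

```text
t 11.7 at [462.4  42.2  71.9] [-1.7992e+02 -3.0000e-02  9.1980e+01] open 0.21 F [-5.3  1.9  9.3] g 39.6
 xyz [-1.815  0.009  0.037]  a [-0.014 -0.004  0.029]
[ 455.9 -141.    16. ] [ 730.3 -131.1   16. ]
```

Request:
drive_tool --plan '[{"x": 0.2,"y": 0.0,"z": 0.0,"ax": 0.0,"ay": 0.0,"az": 0.0,"hand": 10.0},{"x": 0.5,"y": 0.0,"z": 0.0,"ax": 0.0,"ay": 0.0,"az": 0.0,"hand": 10.0},{"x": 0.8,"y": 0.0,"z": 0.0,"ax": 0.0,"ay": 0.0,"az": 0.0,"hand": 10.0},{"x": 1.1,"y": 0.0,"z": 0.0,"ax": 0.0,"ay": 0.0,"az": 0.0,"hand": 10.0},{"x": 1.4,"y": 0.0,"z": 0.0,"ax": 0.0,"ay": 0.0,"az": 0.0,"hand": 10.0},{"x": 1.7,"y": 0.0,"z": 0.0,"ax": 0.0,"ay": 0.0,"az": 0.0,"hand": 10.0},{"x": 1.9,"y": 0.0,"z": 0.0,"ax": 0.0,"ay": 0.0,"az": 0.0,"hand": 10.0},{"x": 2.04,"y": 0.0,"z": 0.0,"ax": 0.0,"ay": 0.0,"az": 0.0,"hand": 10.0}]'

```text
clock: 12.5
eef_pos: [458.7, 143.3, 71.9]
tcp_rot: [-3.14, 0.001, 1.605]
contact_force: [-6.2, 0.6, 9.5]
opening: 0.213
grasp_force: 39.7
```

Request:
drive_tool --plan '[{"x": 0.0,"y": 0.0,"z": 0.0,"ax": 0.0,"ay": 0.0,"az": 0.0,"hand": 10.0},{"x": 0.02,"y": 0.0,"z": 0.0,"ax": 0.0,"ay": 0.0,"az": 0.0,"hand": 10.0}]'

```text
clock: 12.7
eef_pos: [458.6, 144.2, 71.8]
tcp_rot: [-3.139, 0.0, 1.605]
contact_force: [-7.1, -3.7, 10.3]
opening: 0.21
grasp_force: 39.7
```

Request:
drive_tool --plan '[{"x": 0.04,"y": 0.0,"z": 0.0,"ax": 0.0,"ay": 0.0,"az": 0.0,"hand": 10.0},{"x": 0.04,"y": 0.0,"z": 0.0,"ax": 0.0,"ay": 0.0,"az": 0.0,"hand": 10.0}]'

```text
clock: 12.9
eef_pos: [458.6, 146.3, 71.9]
tcp_rot: [-3.139, -0.0, 1.605]
contact_force: [-7.5, 0.8, 9.5]
opening: 0.209
grasp_force: 39.7
```

Request:
drive_tool --plan '[{"x": 0.04,"y": 0.0,"z": 0.0,"ax": 0.0,"ay": 0.0,"az": 0.0,"hand": 10.0},{"x": 0.04,"y": 0.0,"z": 0.0,"ax": 0.0,"ay": 0.0,"az": 0.0,"hand": 10.0}]'

```text
clock: 13.1
eef_pos: [458.5, 148.5, 71.9]
tcp_rot: [-3.14, -0.001, 1.604]
contact_force: [-8.0, 3.2, 9.4]
opening: 0.211
grasp_force: 39.7
```

Request:
drive_tool --plan '[{"x": 0.04,"y": 0.0,"z": 0.0,"ax": 0.0,"ay": 0.0,"az": 0.0,"hand": 10.0},{"x": 0.04,"y": 0.0,"z": 0.0,"ax": 0.0,"ay": 0.0,"az": 0.0,"hand": 10.0}]'

```text
clock: 13.3
eef_pos: [458.4, 150.9, 71.9]
tcp_rot: [-3.139, -0.001, 1.604]
contact_force: [-7.9, 5.8, 8.4]
opening: 0.209
grasp_force: 39.6
```

Request:
drive_tool --plan '[{"x": 0.04,"y": 0.0,"z": 0.0,"ax": 0.0,"ay": 0.0,"az": 0.0,"hand": 10.0},{"x": 0.04,"y": 0.0,"z": 0.0,"ax": 0.0,"ay": 0.0,"az": 0.0,"hand": 10.0}]'

```text
clock: 13.5
eef_pos: [458.3, 152.4, 71.8]
tcp_rot: [-3.139, -0.0, 1.605]
contact_force: [-6.8, -0.6, 9.8]
opening: 0.211
grasp_force: 39.7
```

The force swings from -3.7 N (sliding) to +5.8 N (the ball pulling in) and then to about 0, so the notch's middle is near y ≈ 152. I'll bracket it.

Request:
drive_tool --plan '[{"x": 0.02,"y": 0.0,"z": 0.0,"ax": 0.0,"ay": 0.0,"az": 0.0,"hand": 10.0},{"x": 0.02,"y": 0.0,"z": 0.0,"ax": 0.0,"ay": 0.0,"az": 0.0,"hand": 10.0},{"x": 0.02,"y": 0.0,"z": 0.0,"ax": 0.0,"ay": 0.0,"az": 0.0,"hand": 10.0}]'

```text
clock: 13.8
eef_pos: [458.3, 152.8, 71.8]
tcp_rot: [-3.139, 0.0, 1.605]
contact_force: [-6.7, -3.4, 10.8]
opening: 0.214
grasp_force: 39.7
```

Request:
drive_tool --plan '[{"x": 0.02,"y": 0.0,"z": 0.0,"ax": 0.0,"ay": 0.0,"az": 0.0,"hand": 10.0},{"x": 0.02,"y": 0.0,"z": 0.0,"ax": 0.0,"ay": 0.0,"az": 0.0,"hand": 10.0},{"x": 0.02,"y": 0.0,"z": 0.0,"ax": 0.0,"ay": 0.0,"az": 0.0,"hand": 10.0}]'

```text
clock: 14.1
eef_pos: [458.3, 153.5, 71.8]
tcp_rot: [-3.139, 0.001, 1.605]
contact_force: [-5.6, -5.4, 10.1]
opening: 0.206
grasp_force: 39.7
```

It now resists at -5.4 N, so the middle is bracketed at about 152. I'll step back, loosen briefly so the ball centres the carriage, and regrip.

Request:
drive_tool --plan '[{"x": -0.03,"y": 0.0,"z": 0.0,"ax": 0.0,"ay": 0.0,"az": 0.0,"hand": 10.0},{"x": -0.03,"y": 0.0,"z": 0.0,"ax": 0.0,"ay": 0.0,"az": 0.0,"hand": 10.0},{"x": -0.03,"y": 0.0,"z": 0.0,"ax": 0.0,"ay": 0.0,"az": 0.0,"hand": 26.0},{"x": -0.03,"y": 0.0,"z": 0.0,"ax": 0.0,"ay": 0.0,"az": 0.0,"hand": 26.0},{"x": -0.03,"y": 0.0,"z": 0.0,"ax": 0.0,"ay": 0.0,"az": 0.0,"hand": 26.0},{"x": -0.03,"y": 0.0,"z": 0.0,"ax": 0.0,"ay": 0.0,"az": 0.0,"hand": 26.0}]'

```text
clock: 14.7
eef_pos: [459.5, 152.8, 71.1]
tcp_rot: [-3.141, -0.0, 1.605]
contact_force: [-0.2, -0.7, 0.1]
opening: 0.306
grasp_force: 0.0
```

```bash
python3 -c "
from h import *
goal(466,152,71.9,91.8)
a,c=grab('wrist','w6');b,d=grab('scene','s6')
o=np.zeros((600,800,3),np.uint8)
o[:384,:400]=cv2.resize(a,(400,300))[0:300].repeat(1,0) if 0 else cv2.copyMakeBorder(cv2.resize(a,(400,300)),0,84,0,0,cv2.BORDER_CONSTANT)
o[:600,400:]=cv2.resize(b[95:245,190:290],(400,600),interpolation=cv2.INTER_CUBIC)
cv2.imwrite('pics/v10.png',o)"
```

```text
t 14.7 at [459.5 152.8  71.1] [-1.7998e+02 -2.0000e-02  9.1940e+01] open 0.306 F [-0.2 -0.7  0.1] g 0.0
 xyz [-0.02   0.13  -0.016]  a [-0.004 -0.003  0.023]
```

View pics/v10.png

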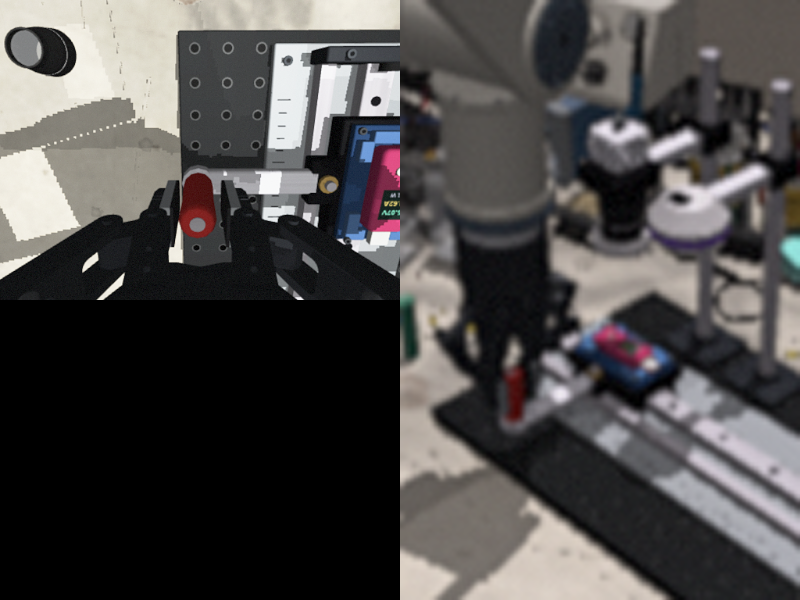

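The carriage stands beyond the lamp at the camera post, with the meter still in the nest and the knob top at (198,225). I'll check the knob's position, then regrip.

```bash
python3 -c "
from h import *
a,c=load('w6');h=cv2.cvtColor(a,cv2.COLOR_BGR2HSV)
k=ray(c,198*1.28,225*1.28,105);print(k,'travel',np.hypot(k[0]-466,k[1]+48.4))"
```

```text
[458.5 152.4 105. ] travel 200.94001592515116
```

Request:
drive_tool --plan '[{"x": -0.01,"y": 0.0,"z": -0.01,"ax": 0.0,"ay": 0.0,"az": 0.0,"hand": 26.0},{"x": -0.01,"y": 0.0,"z": -0.01,"ax": 0.0,"ay": 0.0,"az": 0.0,"hand": 10.0},{"x": -0.01,"y": 0.0,"z": -0.01,"ax": 0.0,"ay": 0.0,"az": 0.0,"hand": 10.0},{"x": -0.01,"y": 0.0,"z": -0.01,"ax": 0.0,"ay": 0.0,"az": 0.0,"hand": 10.0},{"x": -0.01,"y": 0.0,"z": -0.01,"ax": 0.0,"ay": 0.0,"az": 0.0,"hand": 10.0},{"x": -0.01,"y": 0.0,"z": -0.01,"ax": 0.0,"ay": 0.0,"az": 0.0,"hand": 10.0}]' --grip_force 40

```text
clock: 15.4
eef_pos: [458.2, 152.0, 71.6]
tcp_rot: [-3.139, 0.0, 1.604]
contact_force: [-4.7, 0.0, 7.6]
opening: 0.212
grasp_force: 38.8
```

```bash
python3 -c "
from h import *
goal(458.2,152,71.6,91.8)
print(r.sign_off())"
```

```text
t 15.4 at [458.2 152.   71.6] [-1.7985e+02  1.0000e-02  9.1930e+01] open 0.212 F [-4.7  0.   7.6] g 38.8
 xyz [-0.    -0.001 -0.   ]  a [-0.025  0.001  0.021]
the job is handed in; nothing more can be done
None
```

The job is handed in at 15.4 s: the small pink meter lies screen up in the nest with its plug in the slot, and by force and position the carriage sits in the camera's notch with the arm still gripping the knob.

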